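Release the spice carousel's brake and hold the knob-lidded jar at the front

ROBOT

A 7-joint arm with a two-finger parallel gripper is mounted at the origin on a cart in front of the work surface, level with it; the furniture and walls round the work are solid. World frame = base frame: x ahead of the robot, y to its left, z up, the work surface at z = 0. Lengths are in m, angles in rad, forces in N, time in s.
With the tool pointing down it reaches from about 0.425 to 0.8 m from the base axis. Payload 8.3 kg.
Tool frame: the origin (TCP) lies at the very end of the fingers, on their centre line; the grasp point (between the pads) lies 19 mm behind it; z points along the fingers, y is the direction in which the jaws open and shut (so a half turn about z gives the same grasp; the last joint's range is limited). The gripper opens to 85 mm and grips with 20 to 120 N. Pads are 22 mm wide; open, the fingers measure 114 mm over their backs; the gripper's body (76 mm by 85 mm) begins 54 mm behind the grasp point. The pads swing forward as they close: fully open they stand 13 mm farther back than shut.
Start: joints at [1.157, 0.383, 0.016, 1.37, -0.006, 1.388, -0.046], TCP at [0.215, -0.587, 0.231] pointing down, gripper open.
Joint ranges: [-2.95, 2.95], [-0.25, 2.06], [-1.52, 1.56], [0.18, 2.33], [-1.44, 4.58], [0.02, 2.06], [-3.01, 3.01]. Speed limits (rad/s): [2.39, 2.39, 3.01, 3.01, 3.14, 3.14, 3.14].

INTERFACE

Orientations are given as a rotation vector (axis times angle).
In Python, from plant import read_state, camera, job_done, spot_in, trace, pinpoint gives the robot as it stands. The module is installed in compiled form; this text tells all that it offers.
- The arm moves only by the tool step_arm, never from a script. Its argument "commands" is a list of rows, each a list of 3 entries, a list of its own where there are three numbers: the shift along the world's x, y, z in m, then the turn, a rotation vector about the world's x, y, z in degrees, then the opening in per cent of the stroke, from 0 (shut) to 100 (fully open). A call has exactly 5 rows; each row shifts and turns the commanded pose from where the row before left it; what a row does not reach is not made up. A row lasts 1/8 s, in which the tool goes at most 62.5 mm and 10.7 degrees, less where a joint would pass 70% of its speed; a pose out of reach is approached as far as the arm can. A call with a gripper value outside its range is refused whole. The fingers move at their own pace and stop on an object; "force" is the grip in N (left out, the last holds). Time passes only in rows, so rows that do not move let the fingers close, or fill a call up. It gives the time, the measured TCP pose, the force and the opening at its end, in the units of the state.
- read_state(): the state, without advancing time (a new reading comes with each control period).
- camera(name): name is "side" or "top" or "wrist"; returns a dict with "color" (420x560x3 uint8, red, green, blue), "range_z" (420x560 float32, m along the optical axis (not along the pixel's ray), 0 where there is no reading), "fov_y" (degrees; the focal length in pixels is half the picture's height over the tangent of half this angle, whatever the lens; pixels are square), "cx", "cy" (the principal point, pixels), "eye" and "orientation" of the camera in the world. Camera axes: x right, y down, z forward; pixel columns grow to the right and rows downward; lengths in m; the calibration is good to about 2 mm. A picture is of the moment at which its call begins.
- job_done(): hands the job in, once; it reports no verdict.
Trained networks look in the newest picture that a camera, given by its name, has taken for a name from the list of things; names that differ only in an ending like _2 or _b are one class to them, and where a whole thing is asked for, a point or a joint stands for the part that bears it (a point fixed in the world has none). Each returns a list of dicts, best first, with "p" (0 to 1); they miss things now and then, are a little off and sometimes report something else, mostly with a low value. They report only what shows in the picture. A call takes as long as a camera call.
- spot_in(name, camera): "rect" ([centre column, centre row, width, height] in pixels, round what is visible of it).
- trace(name, camera): "mask" (420x560 bool, what is visible of it) and "rect" ([centre column, centre row, width, height] in pixels, round what is visible of it).
- pinpoint(name, camera): "uv" ([column, row] in pixels: a listed point, or the origin of a listed thing).
The state is a dict: "t": time; "joint_pos": joint angles; "joint_vel": joint speeds; "tau": joint torques, N m; "tcp_pos": TCP position; "tool_rot": TCP orientation; "wrist_force": force on the tool from outside, world axes, zero at the start; "moment": the same for the moment, N m; "finger_gap": finger opening in m.
Only numpy, scipy, OpenCV 4.12 (cv2) and the standard library are available. Lean on these libraries where they do the work, as an engineer would, in place of code of your own. Each camera call takes 0.05 s, during which the arm holds its last target.

TASK

Press the spice carousel's sprung brake lever all the way down until it stays down by itself and take the hand off it, then turn the carousel until the jar with the tall knob on its lid stands squarely at the pointer on the front of the base. Finish while still holding that jar by its knob, so that the turntable is kept still there with the brake off; do not let go at the end, and leave the things standing around undisturbed.

Things in the scene. Friction and masses are not known exactly. Their poses are not given: they have to be found in the camera images.
- lever_pad (a point): Centre of the top face of the black pressing pad (34 x 28 mm, 8 mm thick) at the outer end of the steel brake lever, which sticks out of the carousel's left side (seen with the pointer to the robot), 181 mm from the carousel's axis, about 80 mm above the worktop (z = 0) when up. The point's y axis points outward, away from the carousel's axis. Pressed straight down, the pad travels about 19 mm to a hard stop. There are 65 mm between the pad's centre and the lever's pivot.
- brake_lever (a joint): Brake lever angle (rad): 0 = up (brake on; a rubber shoe at its inner end presses on the turntable's rim), 0.30 = fully down on its stop (brake off). An over-centre spring pushes it up with about 9 N at the pad up to about 0.2 and then holds it down against the stop once past 0.2; left there it stays down.
- knob (a point): Centre of the upright wooden knob (22 mm diameter, 35 mm tall, its top 15 mm above this point, free length below the point 20 mm) on the lid of one white jar: the only one of the six jars with a knob. The jar is 42 mm wide, fixed on the turntable, 60 mm from the carousel's axis. The knob's middle is about 136 mm above the worktop; the flat lid tops of all six jars are about 20 mm lower (116 mm above the worktop), so that a gripper from above has room round the knob.
- axis (a point): Point on the carousel's upright turning axis, at the height of the knob's centre. Centre of the round steel turntable (204 mm diameter); the base, 168 mm wide, is fixed to the board.
- front_spot (a point): Point above the base, at the knob's height and 60 mm from the axis, straight over the line of the front pointer (a small dark rib on a tongue that sticks out of the base towards the robot): where the knob's centre must come.
- turntable (a joint): Turntable angle (rad), growing counter-clockwise seen from above; 0 (or a full turn) = the knobbed jar at the front pointer. It turns freely many times round either way once the brake is off (0.03 N m friction); with the brake on it is clamped.
- jam_jar_mid (a point): Middle of a jam jar, 69 mm wide, 99 mm tall, standing on the board: leave alone.
- mug_mid (a point): Middle height of a cream mug, 86 x 116 x 88 mm, on the board: leave alone.
- tube_mid (a point): Middle of a white tube standing on its cap, 32 x 40 x 107 mm, on the board: leave alone.
- torch_mid (a point): Middle of a small dark torch lying on the board, 84 x 41 x 20 mm: leave alone.
- card_box_mid (a point): Middle of a flat card box, 59 x 77 x 18 mm, lying in front of the sink: leave alone.
- adapter_mid (a point): Middle of a small white plug adapter, 36 x 41 x 28 mm, in front of the sink: leave alone.

How it is judged:
By the outcome, as a careful person would: the job done as asked, in the order asked, and still so for the second after the job is handed in, while the arm keeps its last pose, push and grip.
It also fails if it takes over 48 s, if anything falls off the work surface, if the arm or the gripper's body presses on something with over 40 N, if the wrist force passes 120 N, or if a joint passes its speed limit or range.

## Working session

There is one attempt and no reset: what is moved stays moved. The work goes in short steps, Python scripts to look and compute and a tool call to move; the robot and the scene stay as the last step left them, time stands still between calls to the robot, and variables do not carry over. Pictures are saved under pics/ and viewed, and the job is handed in when it is done.

Besides the shell and the picture viewer there is one more tool, called after "Call:" as name(argument=value, ...), one argument or row to a line, values as JSON. step_arm: Moves the arm, as the interface text tells. Its arguments: {"type":"object","properties":{"commands":{"type":"array","items":{"type":"array"}},"force":{"type":"number"}},"required":["commands"]}

```bash
mkdir -p pics
cat > h.py <<'E'
import numpy as np,cv2
from plant import *
from scipy.spatial.transform import Rotation as R
def rot(o):
    o=np.array(o,float)
    if o.shape==(3,3): return o
    if o.size==3: return R.from_rotvec(o).as_matrix()
    return R.from_quat(o).as_matrix()
def save(c,n): cv2.imwrite('pics/'+n,cv2.cvtColor(c['color'],cv2.COLOR_RGB2BGR))
def f(c): return 210/np.tan(np.radians(c['fov_y'])/2)
def world(c,u,v,z=None):
    i,j=int(round(v)),int(round(u))
    d=c['range_z'][max(0,i-1):i+2,max(0,j-1):j+2]; d=d[d>0]
    d=np.median(d) if d.size else 0
    r=rot(c['orientation'])@np.array([(u-c['cx'])/f(c),(v-c['cy'])/f(c),1])
    e=np.array(c['eye'])
    a=e+r*d
    if z is None: return a
    return a, e+r*(z-e[2])/r[2]
def look(names,cams,tag):
    for k in cams:
        c=camera(k); save(c,f'{tag}_{k}.png')
        for n in names:
            r=pinpoint(n,k)[:2]
            for q in r:
                z={'knob':.136,'lever_pad':.08,'axis':.136,'front_spot':.136}.get(n)
                w=world(c,*q['uv'],z) if z else world(c,*q['uv'])
                print(k,n,round(q['p'],2),np.round(q['uv'],1),np.round(w,4).tolist())
E
python3 - <<'E'
from h import *
c=camera('top');print(c['orientation'],c['eye'],c['fov_y'])
print(read_state())
look(['lever_pad','knob','axis','front_spot','jam_jar_mid','mug_mid','tube_mid','torch_mid','card_box_mid','adapter_mid'],['top','side'],'a')
E
```

```text
[-2.1944264   2.17201843 -0.06448871] [0.45166939 0.14656588 1.34029859] 46.83691489508391
{'t': 0.05, 'joint_pos': array([ 1.15713244,  0.3842825 ,  0.01636061,  1.37111547, -0.00633169,
        1.38821029, -0.04652775]), 'joint_vel': array([-0.0023152 , -0.00026973,  0.00104399, -0.00170027, -0.00088329,
        0.00189527, -0.00012211]), 'tau': array([ 3.77919932e-03, -6.29694843e+01,  8.48887525e-01, -3.73127282e+01,
        1.67104555e-02,  1.08980108e-02, -3.71770668e-06]), 'tcp_pos': array([ 0.21464299, -0.58646403,  0.23026864]), 'tool_rot': array([-3.09148108e+00, -5.47886559e-01,  5.39983646e-04]), 'wrist_force': array([ 0.17714809,  0.10246329, -1.14681009]), 'moment': array([ 0.02316863,  0.00792677, -0.01640923]), 'finger_gap': 0.08539384222264775}
top lever_pad 0.7 [300.7 232.8] [[0.4688, 0.0994, 0.0845], [0.4689, 0.0992, 0.08]]
top knob 0.89 [371.6 198.2] [[0.5544, -0.0711, 0.1539], [0.556, -0.0744, 0.136]]
top axis 0.67 [372.2 225.4] [[0.4893, -0.0817, 0.1039], [0.4883, -0.0757, 0.136]]
top front_spot 0.63 [379.9 246. ] [[0.4374, -0.0985, 0.1167], [0.4376, -0.0946, 0.
[... 678 characters left out ...]
0.5513, -0.0634, 0.1511], [0.5616, -0.0849, 0.136]]
side axis 0.7 [336.3 162.4] [[0.5128, -0.1295, 0.1004], [0.4922, -0.0793, 0.136]]
side front_spot 0.56 [353.4 165.4] [[0.4555, -0.1313, 0.1092], [0.442, -0.093, 0.136]]
side jam_jar_mid 0.93 [323.8 152. ] [0.5817, -0.177, 0.0903]
side mug_mid 0.74 [291.8 188.9] [0.5571, 0.0725, 0.105]
side tube_mid 0.48 [298.8 162.3] [0.6299, -0.0941, 0.0775]
side torch_mid 0.51 [363.5 174.6] [0.443, -0.2101, 0.0319]
side card_box_mid 0.73 [315.6 155.1] [0.5545, -0.0605, 0.1502]
side card_box_mid 0.6 [285.2 299.8] [0.3981, 0.361, 0.0217]
side adapter_mid 0.67 [260.5 331.7] [0.3967, 0.4673, 0.0271]
side adapter_mid 0.3 [363.1 172.8] [0.4458, -0.2113, 0.0375]
```

Run:
```python
import cv2
a=cv2.imread('pics/a_top.png')[130:290,250:460];b=cv2.imread('pics/a_side.png')[100:260,220:430]
cv2.imwrite('pics/a_topz.png',cv2.resize(a,None,fx=3.5,fy=3.5,interpolation=2));cv2.imwrite('pics/a_sidez.png',cv2.resize(b,None,fx=3.5,fy=3.5,interpolation=2))
```

```text
(no output)
```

View pics/a_topz.png

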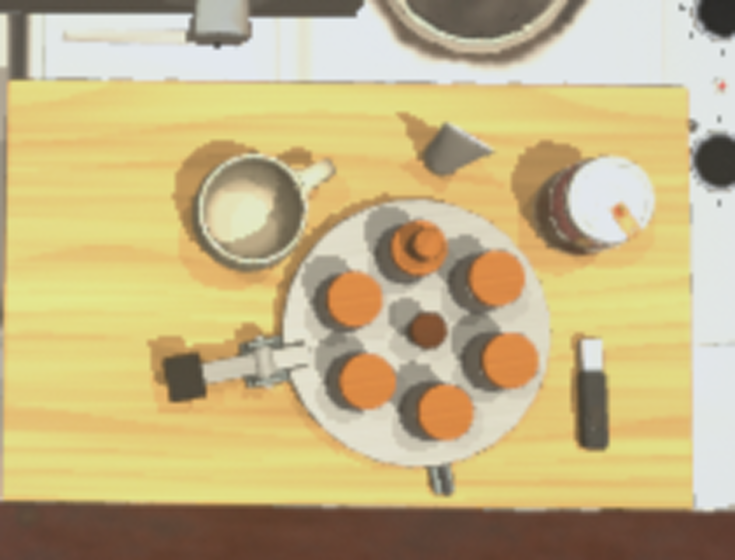

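View pics/a_sidez.png

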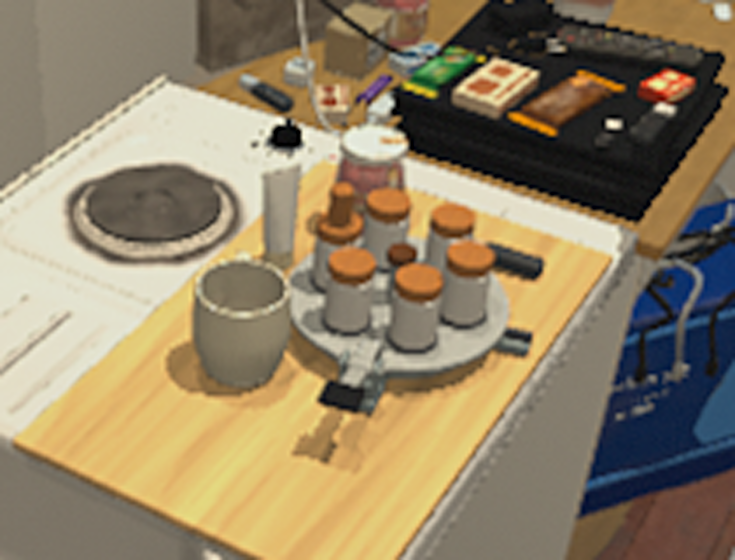

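View pics/a_top.png

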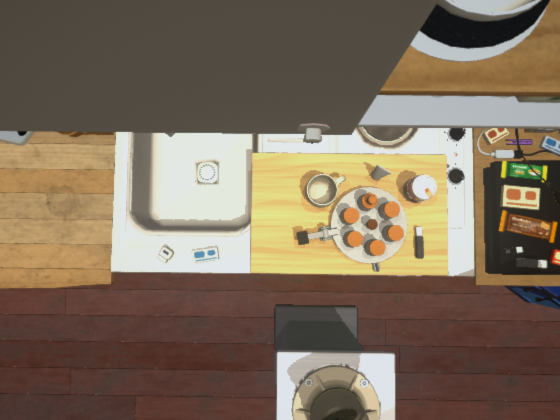

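```bash
cat >> h.py <<'E'
def cloud(c):
    v,u=np.mgrid[0:420,0:560]; d=c['range_z']
    p=np.stack([(u-c['cx'])/f(c)*d,(v-c['cy'])/f(c)*d,d],-1)
    p=p@rot(c['orientation']).T+np.array(c['eye']); p[d==0]=np.nan
    return p
E
python3 - <<'E'
from h import *
for k in ['top','side']:
    c=camera(k);P=cloud(c)
    col=c['color'].astype(int)
    hsv=cv2.cvtColor(c['color'],cv2.COLOR_RGB2HSV)
    reg=(P[...,0]>.36)&(P[...,0]<.66)&(P[...,1]>-.2)&(P[...,1]<.05)
    org=reg&(hsv[...,0]<16)&(hsv[...,1]>150)&(hsv[...,2]>120)
    for nm,z0,z1 in [('lid',.110,.124),('knobtop',.143,.165)]:
        m=org&(P[...,2]>z0)&(P[...,2]<z1)
        n,l,s,ce=cv2.connectedComponentsWithStats(m.astype(np.uint8))
        for i in range(1,n):
            if s[i,4]>8: 
                q=P[l==i];print(k,nm,s[i,4],np.round(ce[i],1),np.round(np.median(q,0),4),np.round((q.min(0)+q.max(0))/2,4))
    # turntable
    tz=reg&(P[...,2]>.025)&(P[...,2]<.075)
    z=P[...,2][tz];print(np.histogram(z,bins=25,range=(.025,.075)))
    if k=='top':
        pad=(P[...,0]>.44)&(P[...,0]<.5)&(P[...,1]>.07)&(P[...,1]<.13)&(P[...,2]>.07)
        q=P[pad];print('pad',len(q),np.median(q,0),q.min(0),q.max(0))
        # hood
        for r in (20,60,100,120): print(r,[np.round(P[r,cc],2).tolist() for cc in (100,300,370,450)])
        print('board',np.nanmedian(P[240:265,260:300,2]))
        m=(P[...,0]>.34)&(P[...,0]<.41)&(P[...,1]>-.13)&(P[...,1]<-.04)&(P[...,2]>.03)
        q=P[m];print('ptr',np.round(q,3).tolist())
E
```

```text
top lid 95 [367.6 201.5] [ 0.5457 -0.0652  0.1171] [ 0.5517 -0.0714  0.1179]
top lid 179 [391.2 209.1] [ 0.5307 -0.1269  0.1169] [ 0.5308 -0.127   0.1171]
top lid 179 [350.7 215.1] [ 0.5145 -0.0256  0.1171] [ 0.5145 -0.0257  0.1169]
top lid 179 [395.  232.7] [ 0.4705 -0.1363  0.1172] [ 0.4704 -0.1362  0.118 ]
top lid 179 [354.4 238.5] [ 0.4544 -0.0339  0.1172] [ 0.4567 -0.0351  0.1169]
top lid 178 [376.7 247.3] [ 0.4347 -0.0903  0.1173] [ 0.4348 -0.091   0.1163]
top knobtop 58 [371.7 199.1] [ 0.5527 -0.0722  0.1511] [ 0.5529 -0.0726  0.1514]
(array([295, 119,  79,  74,  44,  39,  24,  18,  24,  45, 154, 415, 781,
       761, 534, 211,  79,  56,  40,  66,  65,  49,  47,  27,  32]), array([0.025, 0.027, 0.029, 0.031, 0.033, 0.035, 0.037, 0.039, 0.041,
       0.043, 0.045, 0.047, 0.049, 0.051, 0.053, 0.055, 0.057, 0.059,
       0.061, 0.063, 0.065, 0.067, 0.069, 0.071, 0.073, 0.075]))
pad 159 [0.45816252 0.09308698 0.08157828] [0.44247065 0.07189586 0.07017709] [0.47372558 0.11132857 0.08809165]
20 [[0.61, 0.28, 1.0], [0.61, 0.14, 1.0], [0.61, 0.08, 1.0], [0.68, -0.03, 0.84]]
60 [[0.61,
[... 6077 characters left out ...]
21  0.1169] [ 0.5545 -0.0703  0.1175]
side lid 80 [354.  172.7] [ 0.4331 -0.0856  0.1171] [ 0.4351 -0.0872  0.1161]
side lid 83 [320.3 174.5] [ 0.5146 -0.0214  0.1172] [ 0.516  -0.024   0.1163]
side lid 91 [339.1 179.3] [ 0.4558 -0.0292  0.1174] [ 0.4579 -0.0311  0.1163]
side knobtop 21 [317.6 153.6] [ 0.5524 -0.07    0.1516] [ 0.5529 -0.0698  0.1506]
(array([ 26,  18,  19,  19,  23,  22,  14,   9,  13,  11,  26,  54, 231,
       342, 159,  62,  57,  45,  46,  69,  61,  70,  56,  54,  57]), array([0.025, 0.027, 0.029, 0.031, 0.033, 0.035, 0.037, 0.039, 0.041,
       0.043, 0.045, 0.047, 0.049, 0.051, 0.053, 0.055, 0.057, 0.059,
       0.061, 0.063, 0.065, 0.067, 0.069, 0.071, 0.073, 0.075]))
```

Call:
step_arm(
  commands=[
    [[0.05,0.05,0],[0,0,0],0],
    [[0.05,0.05,0],[0,0,0],0],
    [[0.05,0.05,0],[0,0,0],0],
    [[0.05,0.05,0],[0,0,0],0],
    [[0.05,0.05,0],[0,0,0],0],
  ],
  force=40,
)

```text
t: 1.88
tcp_pos: [0.437, -0.3644, 0.2316]
tool_rot: [3.093, 0.548, 0.001]
wrist_force: [0.4, -0.4, 0.5]
finger_gap: -0.0001
```

Call:
step_arm(
  commands=[
    [[0,0.043,0],[0,0,0],0],
    [[0,0.043,0],[0,0,0],0],
    [[0,0.043,0],[0,0,0],0],
    [[0,0.043,0],[0,0,0],0],
    [[0,0.043,0],[0,0,0],0],
  ],
)

```text
t: 2.5
tcp_pos: [0.4357, -0.1496, 0.2315]
tool_rot: [3.093, 0.548, 0.001]
wrist_force: [0.8, 0.7, 0.2]
finger_gap: -0.0002
```

Call:
step_arm(
  commands=[
    [[0,0.043,0],[0,0,0],0],
    [[0,0.043,0],[0,0,0],0],
    [[0,0.043,0],[0,0,0],0],
    [[0,0.043,0],[0,0,0],0],
    [[0,0.043,0],[0,0,0],0],
  ],
)

```text
t: 3.12
tcp_pos: [0.4357, 0.0654, 0.2316]
tool_rot: [3.093, 0.548, 0.001]
wrist_force: [0.7, -0.8, -0.4]
finger_gap: -0.0001
```

Call:
step_arm(
  commands=[
    [[0.021,0.03,-0.02],[0,0,0],0],
    [[0,0,-0.04],[0,0,0],0],
    [[0,0,-0.04],[0,0,0],0],
    [[0,0,-0.03],[0,0,0],0],
    [[0,0,0],[0,0,0],0],
  ],
)

```text
t: 3.75
tcp_pos: [0.4551, 0.0937, 0.0996]
tool_rot: [-3.093, -0.548, 0.007]
wrist_force: [0.1, -0.1, -0.1]
finger_gap: 0.0001
```

Run:
```python
from h import *
print(read_state()['tcp_pos'],read_state()['joint_pos'])
for k in ['top','side','wrist']:
    c=camera(k); save(c,'b_%s.png'%k)
    r=pinpoint('lever_pad',k)[:1]
    for q in r: print(k,q['p'],q['uv'],world(c,*q['uv'],.08))
a=cv2.imread('pics/b_top.png')[130:290,250:460];b=cv2.imread('pics/b_side.png')[140:260,260:410]
cv2.imwrite('pics/b_z.png',np.hstack([cv2.resize(a,(420,320)),cv2.resize(b,(380,320))]))
```

```text
[0.45513912 0.09373458 0.0996018 ] [ 0.25323496  0.20544987 -0.57804109  1.94233246  0.12875127  1.03432379
 -1.60142542]
side 0.59 [320.6, 215.0] (array([0.44378573, 0.10402725, 0.08200122]), array([0.44472162, 0.10193162, 0.08      ]))
wrist 0.93 [271.9, 257.2] (array([0.45742342, 0.09717211, 0.08068314]), array([0.45713   , 0.09707366, 0.08      ]))
```

View pics/b_z.png

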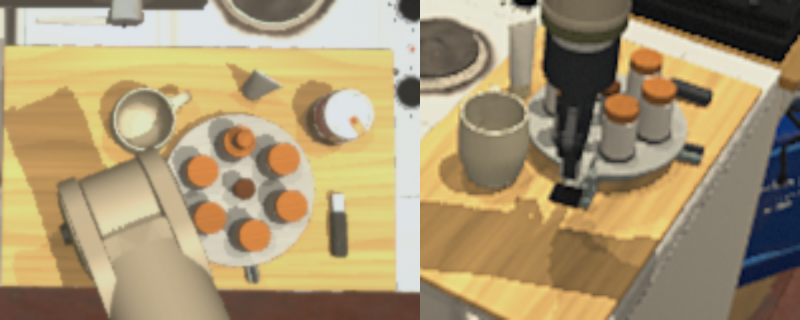

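View pics/b_wrist.png

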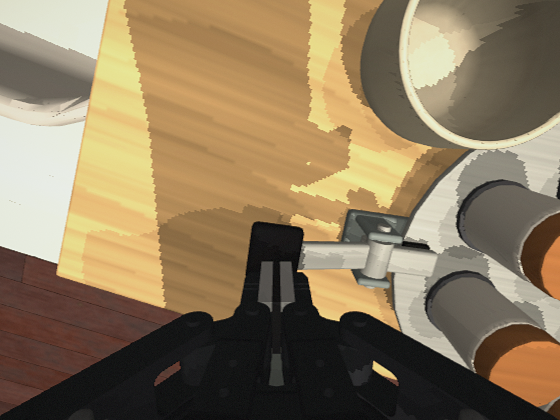

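Call:
step_arm(
  commands=[
    [[0.002,0.003,-0.01],[0,0,0],0],
    [[0,0,-0.008],[0,0,0],0],
    [[0,0,-0.006],[0,0,0],0],
    [[0,0,-0.005],[0,0,0],0],
    [[0,0,-0.005],[0,0,0],0],
  ],
)

```text
t: 4.68
tcp_pos: [0.4586, 0.0974, 0.0668]
tool_rot: [-3.093, -0.549, 0.0]
wrist_force: [-0.8, -0.7, 0.4]
finger_gap: 0.0
```

Call:
step_arm(
  commands=[
    [[0,0,-0.003],[0,0,0],0],
    [[0,0,-0.002],[0,0,0],0],
    [[0,0,-0.001],[0,0,0],0],
    [[0,0,0],[0,0,0],0],
    [[0,0,0],[0,0,0],0],
  ],
)

```text
t: 5.3
tcp_pos: [0.4589, 0.0966, 0.0625]
tool_rot: [3.092, 0.547, 0.0]
wrist_force: [-7.6, -2.3, 20.3]
finger_gap: -0.0001
```

Run:
```python
from h import *
print(read_state()['tcp_pos'],read_state()['wrist_force'])
c=camera('wrist'); save(c,'c_wrist.png')
for q in pinpoint('lever_pad','wrist')[:1]: print(q['p'],q['uv'],world(c,*q['uv'],.061))
```

```text
[0.45890227 0.09659195 0.06250226] [-7.61293769 -2.26791694 20.25143877]
0.86 [270.4, 276.5] (array([0.46760459, 0.10297556, 0.08084016]), array([0.45769796, 0.09971085, 0.061     ]))
```

View pics/c_wrist.png

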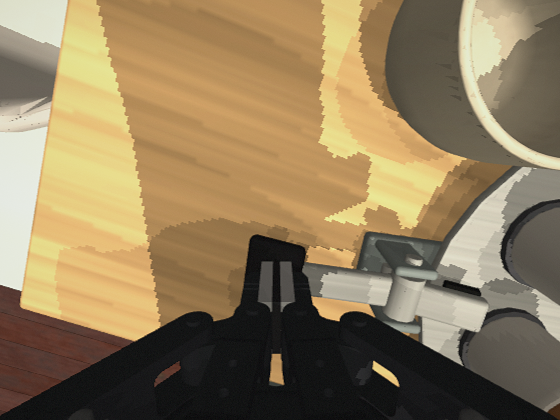

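Call:
step_arm(
  commands=[
    [[0,0,0.01],[0,0,0],0],
    [[0,0,0.03],[0,0,0],0],
    [[0,0,0.04],[0,0,0],0],
    [[0,0,0.04],[0,0,0],0],
    [[0,0,0.03],[0,0,0],0],
  ],
)

```text
t: 6.02
tcp_pos: [0.4591, 0.0969, 0.2131]
tool_rot: [3.093, 0.548, 0.002]
wrist_force: [0.4, -0.0, -1.1]
finger_gap: 0.0002
```

Run:
```python
from h import *
print(read_state()['tcp_pos'],read_state()['wrist_force'])
c=camera('wrist'); save(c,'d_wrist.png');P=cloud(c)
for q in pinpoint('lever_pad','wrist')[:1]: print(q['p'],q['uv'],world(c,*q['uv'],.061))
for q in trace('lever_pad','wrist')[:1]: 
  p=P[q['mask']]; print(q['p'],len(p),np.nanpercentile(p,[5,50,95],axis=0))
```

```text
[0.45910528 0.09692626 0.21310837] [ 0.42501525 -0.0436905  -1.0724609 ]
0.57 [273.8, 196.1] (array([0.45932687, 0.09974804, 0.06077456]), array([0.45938057, 0.09976625, 0.061     ]))
0.9 2970 [[0.44666329 0.01015034 0.05709887]
 [0.46711408 0.06617306 0.06206566]
 [0.48104101 0.10876912 0.07182605]]
```

View pics/d_wrist.png

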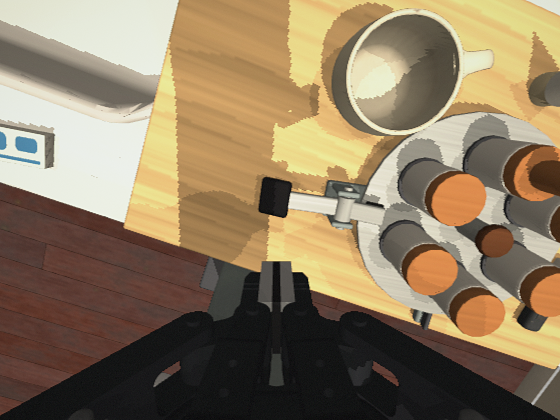

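Call:
step_arm(
  commands=[
    [[0.023,-0.042,0],[0,0,-3],60],
    [[0.023,-0.042,0],[0,0,-3],60],
    [[0.023,-0.042,0],[0,0,-3],60],
    [[0.024,-0.043,0],[0,0,-2.5],60],
    [[0,0,0],[0,0,0],60],
  ],
)

```text
t: 6.8
tcp_pos: [0.5517, -0.0769, 0.2089]
tool_rot: [3.133, 0.224, -0.005]
wrist_force: [-0.5, 1.0, 0.2]
finger_gap: 0.0515
```

Run:
```python
from h import *
s=read_state();print(s)
c=camera('wrist'); save(c,'e_wrist.png');P=cloud(c)
for n,z in [('knob',.136),('axis',.136),('front_spot',.136)]:
  for q in pinpoint(n,'wrist')[:1]: print(n,q['p'],q['uv'],world(c,*q['uv'],z))
for z0,z1 in [(.112,.122),(.145,.158)]:
    hsv=cv2.cvtColor(c['color'],cv2.COLOR_RGB2HSV)
    m=(P[...,2]>z0)&(P[...,2]<z1)&(hsv[...,0]<16)&(hsv[...,1]>130)
    n,l,st,ce=cv2.connectedComponentsWithStats(m.astype(np.uint8))
    for i in range(1,n):
        if st[i,4]>200: q=P[l==i];print(z0,st[i],np.median(q,0).round(4),np.round((np.percentile(q,1,axis=0)+np.percentile(q,99,axis=0))/2,4))
```

```text
{'t': 6.8, 'joint_pos': array([ 0.4297217 ,  0.28175272, -0.42746899,  1.57741365,  0.12028236,
        1.3115982 , -1.44239034]), 'joint_vel': array([-0.03317015, -0.03673825, -0.07009664,  0.04181042, -0.0308491 ,
        0.00447031, -0.01058055]), 'tau': array([  1.05528016, -52.29056954,  -2.87532158, -37.58480787,
         0.43832031,  -0.09078851,   0.20030108]), 'tcp_pos': array([ 0.55174535, -0.07693303,  0.20890195]), 'tool_rot': array([ 3.13317576,  0.22363756, -0.00503241]), 'wrist_force': array([-0.49153602,  0.96813642,  0.24710975]), 'moment': array([ 0.0602766 ,  0.08073116, -0.08088785]), 'finger_gap': 0.051504385517951085}
axis 0.82 [269.5, 298.7] (array([ 0.45554727, -0.08408389,  0.07012372]), array([ 0.49569232, -0.07973927,  0.136     ]))
front_spot 0.82 [281.7, 367.2] (array([ 0.41843498, -0.10053386,  0.11503259]), array([ 0.43694118, -0.09742641,  0.136     ]))
0.112 [ 242  185   55   49 1243] [ 0.5624 -0.0702  0.1156] [ 0.5573 -0.0712  0.1167]
0.112 [ 312  223   53   50 1927] [ 0.5348 -0.1252  0.1157] [ 0.5337 -0.1263  0.115 ]
0.112 [ 176  225   53   50 1875] [ 0.5191 -0.0234  0.1157] [ 0.5174 -0.0249  0.1149]
0.112 [311 295  29  44 815] [ 0.4711 -0.1271  0.1156] [ 0.4727 -0.1288  0.1148]
0.112 [211 300  22  40 479] [ 0.4571 -0.0461  0.1155] [ 0.4564 -0.0464  0.1147]
0.112 [ 248  327   49   43 1587] [ 0.4375 -0.0894  0.1156] [ 0.4362 -0.0896  0.1148]
0.145 [251 211  35  33 851] [ 0.5554 -0.0708  0.1503] [ 0.5546 -0.0709  0.1489]
```

View pics/e_wrist.png

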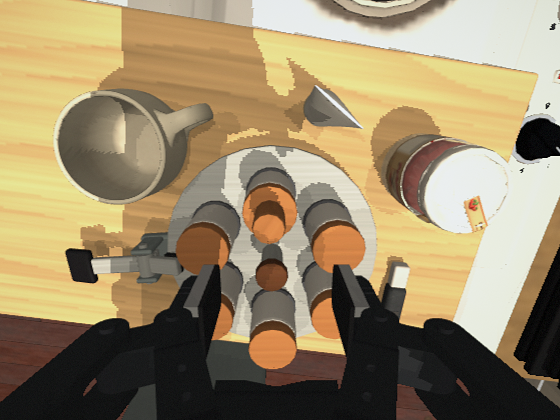

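Call:
step_arm(
  commands=[
    [[0.002,0.005,-0.02],[0,0,0],60],
    [[0,0,-0.03],[0,0,0],60],
    [[0,0,-0.02],[0,0,0],60],
    [[0,0,-0.01],[0,0,0],60],
    [[0,0,0],[0,0,0],60],
  ],
)

```text
t: 7.62
tcp_pos: [0.5534, -0.0662, 0.1311]
tool_rot: [-3.132, -0.238, 0.001]
wrist_force: [-0.1, -0.2, 1.1]
finger_gap: 0.0512
```

Run:
```python
from h import *
s=read_state();print(s['tcp_pos'],s['tool_rot'],s['wrist_force'])
c=camera('wrist'); save(c,'f_wrist.png')
c=camera('side'); save(c,'f_side.png')
b=cv2.imread('pics/f_side.png')[100:260,220:430];cv2.imwrite('pics/f_z.png',np.hstack([cv2.resize(b,(400,300)),cv2.resize(cv2.imread('pics/f_wrist.png'),(400,300))]))
```

```text
[ 0.55338969 -0.06616633  0.13106023] [-3.13225315e+00 -2.37598019e-01  1.13818571e-03] [-0.10087784 -0.22105588  1.0829928 ]
```

View pics/f_z.png

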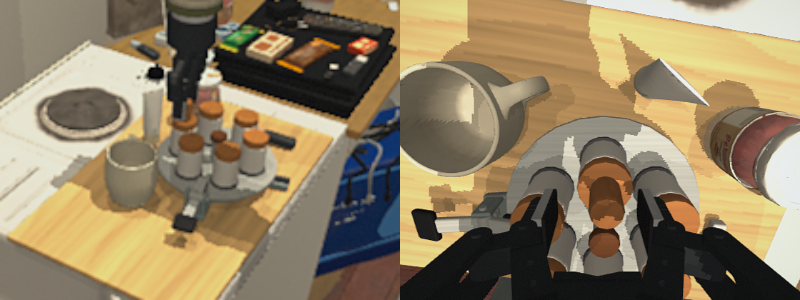

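Call:
step_arm(
  commands=[
    [[0.001,-0.005,-0.004],[0,0,0],60],
    [[0,0,-0.003],[0,0,0],40],
    [[0,0,0],[0,0,0],0],
    [[0,0,0],[0,0,0],0],
    [[0,0,0],[0,0,0],0],
  ],
  force=30,
)

```text
t: 8.35
tcp_pos: [0.5546, -0.0719, 0.1241]
tool_rot: [-3.133, -0.236, 0.001]
wrist_force: [-0.8, -0.7, -1.8]
finger_gap: 0.021
```

Run:
```python
from h import *
s=read_state();print(s['tcp_pos'],s['tool_rot'],s['wrist_force'],s['moment'],s['finger_gap'])
c=camera('wrist'); save(c,'g_wrist.png')
```

```text
[ 0.55458805 -0.07189433  0.12410106] [-3.13252872e+00 -2.35589961e-01  6.93854702e-04] [-0.82244436 -0.744969   -1.8245804 ] [0.02359543 0.11612158 0.06284942] 0.020953230629425158
```

View pics/g_wrist.png

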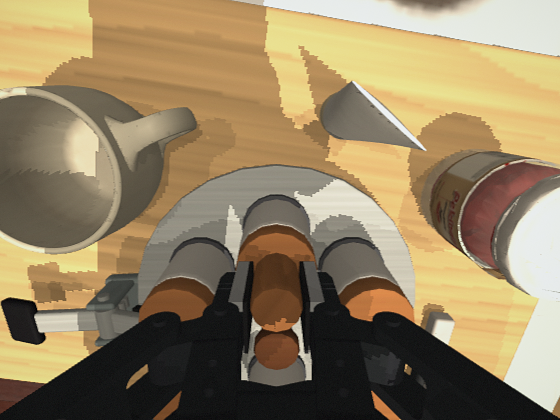

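```bash
cat > plan.py <<'E'
import sys
from h import *
A=np.array([.4945,-.0803]); 
s=read_state(); t=s['tcp_pos'][:2]; yaw=R.from_rotvec(s['tool_rot']).as_matrix()[:,1]; yw=np.degrees(np.arctan2(yaw[1],yaw[0]))
r=t-A; th=np.degrees(np.arctan2(r[1],r[0]))
print('t',s['t'],'ang',th,'r',np.hypot(*r),'yaw',yw,'yaw-ang',(yw-th)%180,'z',s['tcp_pos'][2],'F',s['wrist_force'].round(1),'M',s['moment'].round(2),'j',s['joint_pos'].round(2),s['finger_gap'])
st=float(sys.argv[1]); R0=.0605; p=t
for i in range(1,6):
    a=np.radians(th+st*i); q=A+R0*np.array([np.cos(a),np.sin(a)]); print(np.round(q-p,4).tolist()); p=q
E
python3 plan.py 7
```

```text
t 8.4 ang 7.972882679971231 r 0.060678801216950455 yaw -81.39438433426349 yaw-ang 90.63273298576527 z 0.12411471450360163 F [-0.3  0.3 -1.5] M [ 0.07  0.13 -0.  ] j [ 0.42  0.35 -0.42  1.69  0.16  1.14 -1.47] 0.02101772490581669
[-0.0016, 0.0072]
[-0.0023, 0.007]
[-0.0032, 0.0067]
[-0.004, 0.0062]
[-0.0047, 0.0057]
```

Call:
step_arm(
  commands=[
    [[-0.0016,0.0072,0],[0,0,7],0],
    [[-0.0023,0.007,0],[0,0,7],0],
    [[-0.0032,0.0067,0],[0,0,7],0],
    [[-0.004,0.0062,0],[0,0,7],0],
    [[-0.0047,0.0057,0],[0,0,7],0],
  ],
)

```text
t: 9.02
tcp_pos: [0.5385, -0.0394, 0.1241]
tool_rot: [2.915, 1.172, -0.002]
wrist_force: [-2.2, -2.3, -0.3]
finger_gap: 0.0211
```

```bash
python3 plan.py 7; python3 -c "
from h import *
c=camera('side'); save(c,'i_side.png')
b=cv2.imread('pics/i_side.png')[100:260,220:430];cv2.imwrite('pics/i_z.png',cv2.resize(b,None,fx=3,fy=3))"
```

```text
t 9.025 ang 42.95268897657515 r 0.06007736414043058 yaw -46.18262010621747 yaw-ang 90.86469091720738 z 0.12407280177173025 F [-2.2 -2.3 -0.3] M [-0.4   0.42 -0.02] j [ 0.46  0.33 -0.54  1.73  0.19  1.13 -0.94] 0.021053605953031844
[-0.005, 0.0054]
[-0.0059, 0.0044]
[-0.0064, 0.0036]
[-0.0068, 0.0028]
[-0.0071, 0.002]
```

View pics/i_z.png

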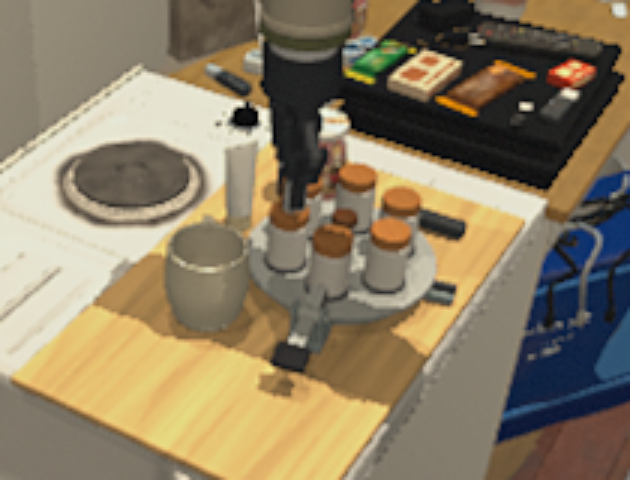

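Turntable follows. Continue.

Call:
step_arm(
  commands=[
    [[-0.005,0.0054,0],[0,0,7],0],
    [[-0.0059,0.0044,0],[0,0,7],0],
    [[-0.0064,0.0036,0],[0,0,7],0],
    [[-0.0068,0.0028,0],[0,0,7],0],
    [[-0.0071,0.002,0],[0,0,7],0],
  ],
)

```text
t: 9.7
tcp_pos: [0.5072, -0.0222, 0.1241]
tool_rot: [2.43, 1.99, -0.003]
wrist_force: [-2.4, -5.1, -0.9]
finger_gap: 0.0211
```

```bash
python3 plan.py 7
```

```text
t 9.7 ang 77.70514718733784 r 0.05949025111600015 yaw -11.363155336563738 yaw-ang 90.93169747609842 z 0.12406879141936622 F [-2.4 -5.1 -0.9] M [-0.88  0.38 -0.1 ] j [ 0.55  0.28 -0.66  1.81  0.19  1.11 -0.38] 0.02105243667374982
[-0.0071, 0.0021]
[-0.0074, 0.0002]
[-0.0074, -0.0007]
[-0.0072, -0.0016]
[-0.007, -0.0024]
```

Call:
step_arm(
  commands=[
    [[-0.0071,0.0007,0],[0,0,7],0],
    [[-0.0074,0.0002,0],[0,0,7],0],
    [[-0.0074,-0.0007,0],[0,0,7],0],
    [[-0.0072,-0.0016,0],[0,0,7],0],
    [[-0.007,-0.0024,0],[0,0,7],0],
  ],
)

```text
t: 10.32
tcp_pos: [0.4713, -0.026, 0.1241]
tool_rot: [1.719, 2.629, -0.002]
wrist_force: [1.7, -5.1, -3.9]
finger_gap: 0.0209
```

```bash
sed -i 's/-.0803\]/-.0812]/' plan.py; python3 plan.py 7
```

```text
t 10.325 ang 112.77781749919524 r 0.05984720264487912 yaw 23.642956043077472 yaw-ang 90.86513854388224 z 0.12407061711701997 F [ 1.7 -5.1 -3.9] M [-0.93 -0.18 -0.08] j [ 0.68  0.22 -0.76  1.89  0.17  1.1   0.26] 0.020901434045283863
[-0.0069, -0.0027]
[-0.0062, -0.0041]
[-0.0056, -0.0048]
[-0.005, -0.0054]
[-0.0043, -0.006]
```

Call:
step_arm(
  commands=[
    [[-0.0069,-0.0031,0],[0,0,7],0],
    [[-0.0062,-0.0041,0],[0,0,7],0],
    [[-0.0056,-0.0048,0],[0,0,7],0],
    [[-0.005,-0.0054,0],[0,0,7],0],
    [[-0.0043,-0.006,0],[0,0,7],0],
  ],
)

```text
t: 10.95
tcp_pos: [0.4441, -0.0497, 0.1241]
tool_rot: [0.849, 3.023, -0.001]
wrist_force: [6.9, -4.7, -10.5]
finger_gap: 0.0209
```

```bash
python3 plan.py 7
```

```text
t 10.95 ang 147.99625324432967 r 0.05944380039707967 yaw 58.63568985364783 yaw-ang 90.63943660931817 z 0.12408887487513559 F [  6.9  -4.7 -10.5] M [-1.06 -1.32 -0.16] j [ 0.82  0.16 -0.83  1.95  0.14  1.08  0.95] 0.020875039397619307
[-0.0044, -0.0059]
[-0.0027, -0.0069]
[-0.0018, -0.0072]
[-0.001, -0.0073]
[-0.0001, -0.0074]
```

Call:
step_arm(
  commands=[
    [[-0.0036,-0.0059,-0.0005],[0,0,7],0],
    [[-0.0024,-0.0069,0],[0,0,7],0],
    [[-0.0018,-0.0072,0],[0,0,7],0],
    [[-0.001,-0.0073,0],[0,0,7],0],
    [[-0.0001,-0.0074,0],[0,0,7],0],
  ],
)

```text
t: 11.58
tcp_pos: [0.4354, -0.0843, 0.1241]
tool_rot: [-0.099, 3.138, -0.002]
wrist_force: [3.7, -4.2, -6.4]
finger_gap: 0.0209
```

```bash
python3 plan.py 2
python3 - <<'E'
from h import *
for k in ['top','side','wrist']:
    c=camera(k); save(c,'k_%s.png'%k)
a=cv2.imread('pics/k_top.png')[150:290,290:460];b=cv2.imread('pics/k_side.png')[120:240,260:400]
cv2.imwrite('pics/k_z.png',np.hstack([cv2.resize(a,(400,330)),cv2.resize(b,(385,330))]))
E
```

```text
t 11.575 ang -177.00220778489555 r 0.05915609292670043 yaw 93.62004258610676 yaw-ang 90.62225037100234 z 0.12407832031169293 F [ 3.7 -4.2 -6.4] M [-0.76 -0.84 -0.27] j [ 0.94  0.16 -0.88  1.96  0.14  1.08  1.64] 0.020893352570178568
[-0.0012, -0.0022]
[0.0002, -0.0021]
[0.0003, -0.0021]
[0.0004, -0.0021]
[0.0004, -0.0021]
```

View pics/k_z.png

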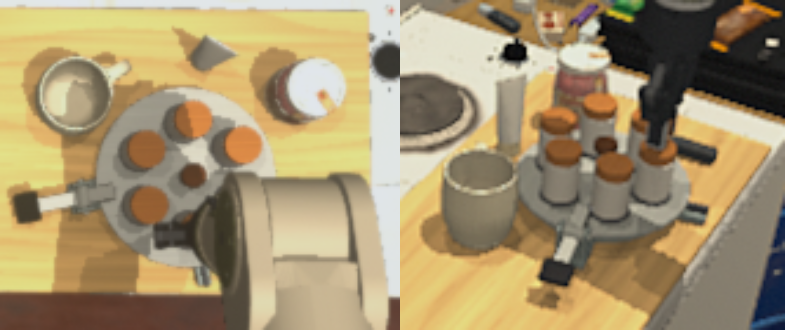

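View pics/k_wrist.png

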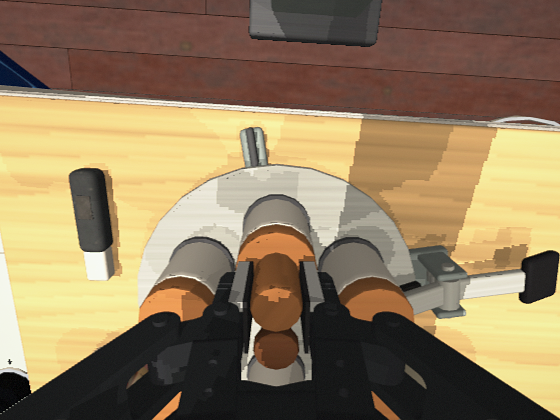

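Run:
```python
from h import *
X=np.array([(.5546,-.0719),(.5385,-.0394),(.5072,-.0222),(.4713,-.026),(.4441,-.0497),(.4354,-.0843)])
s=np.linalg.lstsq(np.c_[2*X,np.ones(6)],(X**2).sum(1),rcond=None)[0];A=s[:2];print('fit',A,np.sqrt(s[2]+A@A))
c=camera('wrist');P=cloud(c)
m=np.zeros((420,560),bool);m[120:170,230:275]=1
m&=(P[...,2]>.026)&(P[...,2]<.06)
hsv=cv2.cvtColor(c['color'],cv2.COLOR_RGB2HSV)
m&=(hsv[...,1]<90)
for r in range(124,166,6):
    cc=np.where(m[r])[0]
    if len(cc): print(r,[(int(u),int(c['color'][r,u].mean()),*(P[r,u]*1000).round().astype(int).tolist()) for u in cc[::2]])
lz=(P[...,2]>.112)&(P[...,2]<.122)&(hsv[...,0]<16)&(hsv[...,1]>130)
n,l,st,ce=cv2.connectedComponentsWithStats(lz.astype(np.uint8))
for i in range(1,n):
    if st[i,4]>300: q=P[l==i];print(st[i],np.median(q,0).round(4))
cv2.imwrite('pics/l.png',cv2.resize(cv2.imread('pics/k_wrist.png')[110:330,200:360],None,fx=2.7,fy=2.7,interpolation=0))
for n_ in ('knob','front_spot','axis'):
  for q in pinpoint(n_,'wrist')[:1]: print(n_,q['p'],q['uv'],world(c,*q['uv'],.136)[1])
```

```text
fit [ 0.49529049 -0.08099361] 0.05999073077407239
130 [(241, 149, 374, -111, 33), (243, 146, 373, -109, 32), (245, 93, 373, -107, 44), (248, 105, 372, -105, 45), (250, 82, 372, -104, 45), (252, 73, 373, -103, 36), (254, 166, 373, -102, 33), (256, 175, 373, -101, 33), (258, 169, 373, -99, 33), (260, 118, 373, -98, 32)]
136 [(239, 148, 378, -112, 32), (241, 178, 377, -111, 33), (243, 193, 377, -109, 33), (245, 115, 376, -107, 43), (247, 104, 376, -106, 44), (249, 109, 376, -104, 45), (251, 88, 376, -103, 44), (253, 57, 377, -102, 36), (255, 109, 377, -101, 34), (257, 207, 377, -100, 36), (259, 174, 377, -98, 34), (261, 126, 377, -97, 32)]
142 [(240, 151, 381, -111, 33), (242, 174, 381, -110, 34), (244, 189, 381, -108, 35), (246, 113, 380, -106, 43), (248, 103, 380, -105, 44), (250, 108, 380, -104, 46), (252, 83, 380, -102, 44), (254, 52, 381, -102, 35), (256, 177, 381, -100, 33), (258, 200, 381, -99, 34), (260, 171, 381, -98, 33), (262, 118, 381, -96, 32)]
148 [(241, 148, 386, -110, 32), (243, 180, 385, -109, 33), (245, 196, 385, -108, 35), (247, 113, 384, -105, 44), (249, 103, 384, -1
[... 401 characters left out ...]
-100, 34), (258, 170, 389, -99, 35), (260, 199, 389, -97, 34), (263, 154, 389, -95, 33)]
160 [(243, 138, 394, -109, 33), (245, 171, 393, -107, 33), (247, 207, 393, -106, 34), (249, 113, 392, -104, 44), (251, 101, 391, -103, 45), (253, 106, 391, -101, 44), (255, 86, 391, -100, 44), (257, 44, 393, -99, 32), (259, 163, 393, -98, 34), (261, 158, 393, -96, 34), (263, 138, 393, -95, 33), (265, 95, 393, -94, 30)]
[ 237  229   78   43 1850] [ 0.4225 -0.0846  0.1157]
[ 138  283   72   39 1761] [ 0.4553 -0.1335  0.1156]
[ 341  285   72   37 1657] [ 0.4495 -0.0325  0.1156]
knob 0.85 [278.8, 296.9] [ 0.43682716 -0.08215415  0.136     ]
front_spot 0.65 [258.7, 290.7] [ 0.43429711 -0.09107179  0.136     ]
```

View pics/l.png

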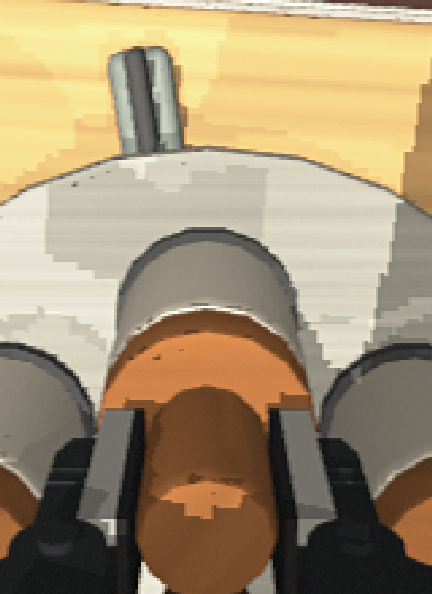

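Call:
step_arm(
  commands=[
    [[0.0002,-0.003,-0.0005],[0,0,2.8],0],
    [[0.0005,-0.003,0],[0,0,2.8],0],
    [[0.0007,-0.0025,0],[0,0,2.6],0],
    [[0,0,0],[0,0,0],0],
    [[0,0,0],[0,0,0],0],
  ],
)

```text
t: 12.55
tcp_pos: [0.4365, -0.0925, 0.124]
tool_rot: [-0.317, 3.125, -0.003]
wrist_force: [-2.4, -6.4, 4.7]
finger_gap: 0.0209
```

```bash
sed -i 's/A=np.array.*/A=np.array([.4953,-.0810])/' plan.py; python3 plan.py 1|head -1
cat > chk.py <<'E'
from h import *
import sys
c=camera('wrist');P=cloud(c);save(c,sys.argv[1]+'_wrist.png')
hsv=cv2.cvtColor(c['color'],cv2.COLOR_RGB2HSV)
lz=(P[...,2]>.112)&(P[...,2]<.122)&(hsv[...,0]<16)&(hsv[...,1]>130)
n,l,st,ce=cv2.connectedComponentsWithStats(lz.astype(np.uint8))
L=[]
for i in range(1,n):
    if st[i,4]>500: q=np.median(P[l==i],0);L.append((ce[i][0],q[0],q[1]))
L.sort();print(np.round(L,4).tolist())
d=np.array(L[-1])-np.array(L[0]);print('front dir by lids',np.degrees(np.arctan2(-d[1],-d[2]))%180, d)
cv2.imwrite('pics/%s.png'%sys.argv[1],cv2.resize(cv2.imread('pics/%s_wrist.png'%sys.argv[1])[110:330,180:380],None,fx=2.7,fy=2.7,interpolation=0))
rib=(P[...,2]>.039)&(P[...,2]<.0475)&(P[...,0]<.3905)&(P[...,0]>.365)&(np.abs(P[...,1]+.104)<.02)
q=P[rib];k=np.polyfit(q[:,0],q[:,1],1);m=q.mean(0);print('rib',len(q),m,'slope deg',np.degrees(np.arctan(k[0])),'from axis',np.degrees(np.arctan2(-.081-m[1],.4953-m[0])))
for n_ in ('lever_pad','knob','front_spot','axis'):
  for q in pinpoint(n_,'wrist')[:1]: print(n_,q['p'],q['uv'],world(c,*q['uv'],.136))
E
python3 chk.py m
```

```text
t 12.55 ang -168.9353764412662 r 0.05994457897361486 yaw 101.57447547507378 yaw-ang 90.50985191633998 z 0.12400733087857957 F [-2.4 -6.4  4.7] M [-1.12  0.35 -0.28] j [ 0.96  0.17 -0.89  1.95  0.15  1.08  1.78] 0.020928549310976007
[[173.8035, 0.4631, -0.1389], [275.7002, 0.4236, -0.0952], [376.5937, 0.4428, -0.0395]]
front dir by lids 168.4389744416933 [ 2.02790220e+02 -2.03259407e-02  9.93633619e-02]
rib 226 [ 0.38062082 -0.10415432  0.0442956 ] slope deg 12.021126248157248 from axis 11.41485568487979
lever_pad 0.64 [534.7, 313.6] (array([0.45847303, 0.0972086 , 0.06114801]), array([0.42290363, 0.0227079 , 0.136     ]))
knob 0.61 [276.8, 294.4] (array([ 0.42795141, -0.09319707,  0.15091161]), array([ 0.4366048 , -0.09141091,  0.136     ]))
front_spot 0.96 [277.0, 291.6] (array([ 0.42714691, -0.09328327,  0.15019777]), array([ 0.43523707, -0.09160361,  0.136     ]))
```

View pics/m.png

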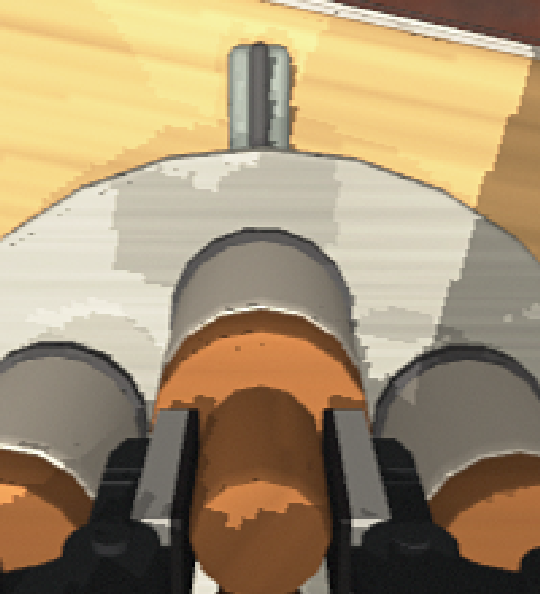

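Call:
step_arm(
  commands=[
    [[0,0,0],[0,0,0],0],
    [[0,0,0],[0,0,0],0],
    [[0,0,0],[0,0,0],0],
    [[0,0,0],[0,0,0],0],
    [[0,0,0],[0,0,0],0],
  ],
)

```text
t: 13.42
tcp_pos: [0.4365, -0.0925, 0.124]
tool_rot: [-0.317, 3.125, -0.003]
wrist_force: [-2.3, -5.9, 3.9]
finger_gap: 0.0208
```

```bash
python3 plan.py 1|head -1; python3 chk.py n; python3 -c "
from h import *
look(['jam_jar_mid','mug_mid','tube_mid','torch_mid','card_box_mid','adapter_mid'],['top'],'o')"
```

```text
t 13.425 ang -168.92682163036432 r 0.05991568836082573 yaw 101.57591512116971 yaw-ang 90.50273675153403 z 0.12402621153742607 F [-2.3 -5.9  3.9] M [-1.12  0.34 -0.33] j [ 0.96  0.17 -0.89  1.95  0.15  1.08  1.78] 0.020830974860627124
[[173.7644, 0.4631, -0.139], [275.5949, 0.4236, -0.0952], [376.6998, 0.4429, -0.0393]]
front dir by lids 168.56802389562353 [ 2.02935318e+02 -2.01645925e-02  9.97179809e-02]
rib 226 [ 0.38056143 -0.10416581  0.04433624] slope deg 12.229120199451854 from axis 11.414611755911528
lever_pad 0.65 [536.9, 313.1] (array([0.45792763, 0.09885357, 0.06083242]), array([0.42246102, 0.02355715, 0.136     ]))
knob 0.65 [278.7, 294.4] (array([ 0.42827766, -0.0923646 ,  0.15008849]), array([ 0.43643557, -0.09058982,  0.136     ]))
front_spot 0.82 [279.8, 290.8] (array([ 0.42664127, -0.0922687 ,  0.15009501]), array([ 0.434605  , -0.09048138,  0.136     ]))
top mug_mid 0.65 [324.2 189.3] [0.5883, 0.0344, 0.0286]
top tube_mid 0.46 [379.6 169.3] [0.6311, -0.0979, 0.1191]
top torch_mid 0.37 [418.9 189.7] [0.5801, -0.1967, 0.1196]
top torch_mid 0.23 [379.5 243.9] [0.4443, -0.0521, 0.3443]
top card_box_mid 0.48 [323.9 189. ] [0.5891, 0.0352, 0.0286]
top adapter_mid 0.74 [165.5 254.9] [0.4063, 0.461, 0.0309]
```

View pics/o_top.png

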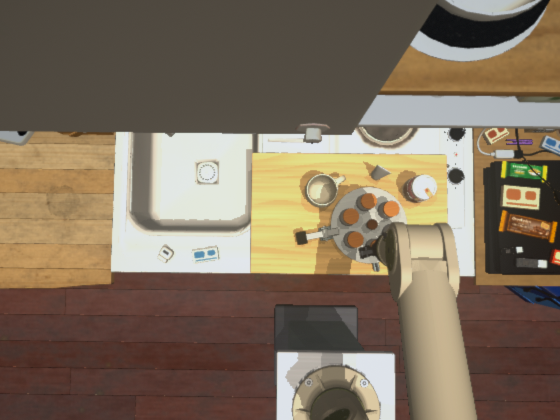

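```bash
python3 -c "
from plant import *
print(job_done())"
```

```text
the job is handed in; nothing more can be done
None
```

I pressed the brake lever to its stop, let go of it, and turned the carousel so the knobbed jar stands at the pointer. The job is handed in at about 13.5 s, with the hand still gripping the knob.

- **Lever:** it reached the stop with about 20 N of wrist force. After I lifted the hand off, the wrist camera put the pad at about z = 0.061 m, down from about 0.080 m. It was still there in the last picture before hand-in.
- **Turning:** I gripped the knob at 30 N and turned it about 183° counter-clockwise. The turntable followed throughout.
- **Alignment:** the neighbouring lids give a direction of 11.4–11.6°, and the pointer rib seen from the axis gives 11.4°. The fit to the rib's own slope gives 12.0–12.2°, and the hand's position gives 11.1°. These agree within about 1°.
- **Residual forces:** a steady strain of about 7 N and 1.2 N m remained at the wrist, and the hand did not move during the last 0.6 s hold.
- **Things standing around:** in the last top picture the mug, tube, jam jar, card box and adapter look unmoved. The networks did less well there: they missed the jam jar and gave wrong spots for the torch and card box. The arm hid the torch from the top camera; the wrist picture shortly before showed it lying on the board.

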